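Release and open the lid of a board test fixture

TASK

Open the board test fixture: with one fingertip on each, press its two yellow release buttons down together and keep them down until the blue lid has lifted clear of both hooks, then let go. Then gently push the lid all the way back to its stop without gripping it, and leave it standing open, the circuit board still lying in its nest and the things around the fixture where they are.

Things in the scene. Friction and masses are not known exactly. Their poses are not given: they have to be found in the camera images.
- fixture: board test fixture: dark grey box with aluminium top, fixed to the bench. Origin on the bench under the middle of the board nest; x from the button side (front, toward the robot, yaw up to 0.3 rad) to the hinge side, y left, z up. Reaches 135 mm before and 78 mm behind the origin, 85 mm to each side; top 54 mm high. Yellow buttons 56 mm apart along y, 108 mm before the origin; flat between them
- hook_left_tip (a point): top of the left steel hook, 10 mm wide, behind the left button (+y of the fixture): 82 mm above the bench, 70 mm in front of the fixture's origin. With its button up it lies over the strike plate on the lid's front edge and holds the lid shut
- hook_right_tip (a point): the same point of the right hook, made alike
- button_left_top (a point): centre of the top of the left (+y of the fixture) yellow button: flat round cap 25 mm in diameter, 15 mm above the panel when up (69 mm above the bench), in a steel bezel ring 33 mm in diameter, 3.5 mm high. Pressed straight down; sprung, 1.4 N to start it, 4.5 N to hold it fully down
- button_right_top (a point): the same point of the right (-y of the fixture) yellow button, made alike
- button_left (a joint): travel of the left button, m: 0 up, 0.006 fully down. Its linkage draws the left hook back off the strike from about 0.004 on; it springs up, and the hook returns, when let go
- button_right (a joint): the same for the right button and the right hook
- lid (a joint): lid angle, rad: 0 closed, level; 1.35 at its stop, almost upright. Hooked, it stays near 0.01. With both hooks back a damped spring raises it (0.3 rad/s at first, then slower) to 0.7 to 1.0 in some 8 s. Let go early, the hooks catch it again on a safety ledge at about 0.12 (edge 14 mm up); from 0.14 on it is free. It stays where it is left. Push it slowly: 3 to 8 N at its edge for 0.25 rad/s
- lid_edge (a point): middle of the lid's front edge, moving with the lid, 118 mm from the hinge axis, half-way through the thickness. The lid is a blue frame with a clear window, 160 mm wide (y), 8 mm thick. 28 mm to either side of this point a steel strike plate 18 mm wide stands 8 mm out from the edge; between them is 38 mm of plain edge
- lid_hinge (a point): middle of the lid's hinge axis, which runs along the fixture's y, 70 mm above the bench and 60 mm behind the fixture's origin; fixed to the fixture
- board_mid (a point): centre of the green circuit board, 110 x 60 x 4 mm, 25 g, lying loose in the nest under the lid, its long side along the fixture's y
- screw_dish: round steel dish with screws, 86 mm wide, 17 mm high, loose, to the left of the fixture; origin under its centre
- tweezers: blue tweezers, 122 mm long, 8 mm high, lying loose to the right of the fixture; origin under the middle
- flux_bottle: small brown bottle with a pale cap, 27 mm wide, 61 mm high, loose, to the right of the fixture; origin under its centre
- driver: yellow screwdriver, 133 mm long, 11 mm thick, lying loose to the left of the fixture; origin under the middle

How it is judged:
By the outcome, as a careful person would: the job done as asked, in the order asked, and still so for the second after the job is handed in, with the robot touching nothing.
It also fails if it takes over 54 s, if anything falls off the work surface, if the arm or the gripper's body presses on something with over 40 N, if the wrist force passes 120 N, or if a joint passes its speed limit or range.

ROBOT

A 7-joint arm with a two-finger parallel gripper is mounted at the origin on a cart in front of the work surface, level with it; the furniture and walls round the work are solid. World frame = base frame: x ahead of the robot, y to its left, z up, the work surface at z = 0. Lengths are in mm, angles in rad, forces in N, time in s.
With the tool pointing down it reaches from about 400 to 925 mm from the base axis. Payload 4.1 kg.
Tool frame: the origin (TCP) lies on the centre line of the jaws, within the pads' length; the fingertips stand 14 mm ahead of it and the grasp point (between the pads) lies 5 mm behind it; z points along the fingers, y is the line along which they close (so a half turn about z gives the same grasp; the last joint's range is limited). The gripper opens to 85 mm and grips with 20 to 120 N. Pads are 22 mm wide; open, the fingers measure 114 mm over their backs; the gripper's body (76 mm by 85 mm) begins 54 mm behind the grasp point. The pads swing forward as they close: fully open they stand 13 mm farther back than shut.
Start: joints at [1.159, 0.398, 0.045, 1.537, -0.019, 1.207, -0.051], TCP at [200.057, -618.481, 245.347] pointing down, gripper open.
Joint ranges: [-2.82, 2.82], [-0.49, 2.23], [-1.37, 1.46], [0, 2.46], [-1.36, 4.5], [0.23, 2], [-2.94, 2.94]. Speed limits (rad/s): [2.57, 2.57, 3.14, 3.14, 3.14, 3.14, 3.14].

INTERFACE

Orientations are given as [roll, pitch, yaw] about the fixed x, y, z axes, in that order (R = Rz(yaw) Ry(pitch) Rx(roll)).
In Python, from workcell import bot, cams, order gives the robot as it stands.
- The arm moves only by the shell command python3 -m creep 'ROWS' [OPENING] [FORCE]. ROWS is a JSON object of lists of equal length, an entry for each row: "xyz": the shift along the tool's x, y, z in units of 40 mm (1.0 is 40 mm), a list of three; "twist": the turn about the tool's z in units of 5 degrees (1.0 is 5 degrees). In form: {"xyz": [[x, y, z], ...], "twist": [twist, ...]}. A call has 1 to 5 rows; each row is the pose to reach, as a shift and turn from the pose commanded when the call began, along the tool's axes at that moment; what a row does not reach only later rows make up. A row lasts 1/12 s, in which the tool goes at most 41.7 mm and 7.16 degrees, less where a joint would pass 70% of its speed; a pose out of reach is approached as far as the arm can. A call with a gripper value outside its range is refused whole. OPENING is the closure, from -1 (fully open) to 1 (shut), so that 0 is half open, set as the call begins (- or left out, the last holds). The fingers move at their own pace and stop on an object; FORCE is the grip in N (left out, the last holds). Time passes only in rows, so rows that repeat a pose let the fingers close. It gives the time, the measured TCP pose, the force, the opening and the grip force at its end, in the units of the state.
- bot.observe(): the state, without advancing time (a new reading comes with each control period).
- cams.get_image(name): name is "scene" or "top" or "wrist"; returns a dict with "color" (400x640x3 uint8, red, green, blue), "fov_y" (degrees; the focal length in pixels is half the picture's height over the tangent of half this angle, whatever the lens; pixels are square), "cx", "cy" (the principal point, pixels), "origin" and "orientation" of the camera in the world. Camera axes: x right, y up, looking along -z (the intrinsics and any distortion apply to the point x, -y, -z); pixel columns grow to the right and rows downward; lengths in mm; the calibration is good to about 2 mm. A picture is of the moment at which its call begins. There is no depth.
- order.hand_in(): hands the job in; it is judged then, once.
The state is a dict: "time_s": time; "joint_positions": joint angles; "qd": joint speeds; "effort": joint torques, N m; "tcp_pos": TCP position; "orientation": TCP orientation; "force": force on the tool from outside, world axes, zero at the start; "torque": the same for the moment, N m; "finger_gap": opening from 0.0 (shut) to 1.0 (fully open); "grasp_force": force on a finger pad.
Only numpy, scipy, OpenCV 4.12 (cv2) and the standard library are available. Lean on these libraries where they do the work, as an engineer would, in place of code of your own. Each camera call takes 0.05 s, during which the arm holds its last target. There are 200 camera calls.

## Working session

There is one attempt and no reset: what is moved stays moved. The work goes in short steps, Python scripts to look and compute and a shell command to move; the robot and the scene stay as the last step left them, time stands still between calls to the robot, and variables do not carry over. Pictures are saved under pics/ and viewed, at most 10 in all, crops included, and the job is handed in when it is done.

```bash
ls; mkdir -p pics; python3 - <<'E'
from workcell import bot,cams
import cv2
print(bot.observe())
for n in("scene","top"):
    d=cams.get_image(n);print({k:v for k,v in d.items() if k!='color'})
    cv2.imwrite(f"pics/{n}0.png",d["color"][:,:,::-1])
E
```

```text
pics
{'time_s': 0.0, 'joint_positions': array([ 1.15897686,  0.3991874 ,  0.04506245,  1.53789352, -0.01870471,
        1.20687412, -0.05072689]), 'qd': array([ 0.00044206,  0.00041629, -0.00141729, -0.00011257, -0.00145158,
       -0.00102581,  0.00089493]), 'effort': array([-6.67078839e-04, -4.75122857e+01,  1.36452936e+00, -2.54217947e+01,
        1.16825377e-02,  9.48525936e-03,  1.07000719e-05]), 'tcp_pos': array([ 199.85336925, -617.87658425,  244.26096551]), 'orientation': array([-3.13965726e+00,  1.41071772e-04,  3.12876541e-01]), 'force': array([ 0.15482853, -0.25423989,  0.79411961]), 'torque': array([-0.03515611, -0.02719523,  0.01177154]), 'grasp_force': 0.0, 'finger_gap': 0.9990336894445245}
{'fov_y': 43.53012879926182, 'cx': 326.4612638944414, 'cy': 202.13906736662773, 'origin': array([ 164.88404168, -691.52970324,  947.50068078]), 'orientation': array([ 8.07997630e-01,  3.33381126e-04, -4.70875650e-01])}
{'fov_y': 42.30549812696252, 'cx': 329.13684634473617, 'cy': 206.15790216749627, 'origin': array([ 318.91019235,  117.25109833, 1247.48151014]), 'orientation': array([ 2.07403303e-01,  1.19007045e-03, -1.63613383e+00])}
```

View pics/scene0.png

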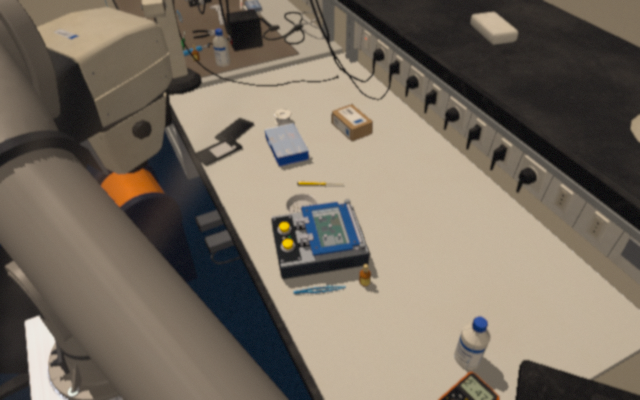

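View pics/top0.png

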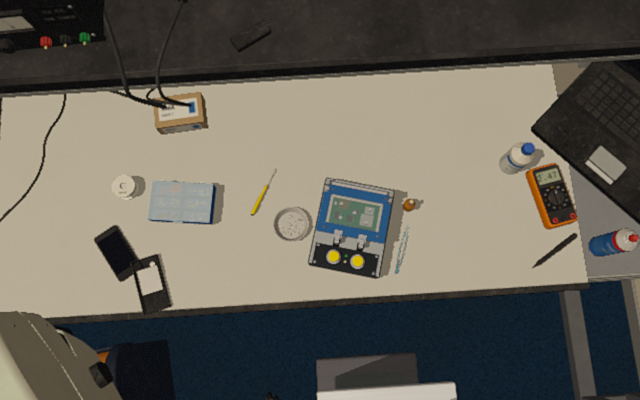

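The scene view shows the fixture's yellow buttons near (284,228) and (288,244). In the top view they are at (333,257) and (358,262), with the lid behind them, the dish and driver to the left, and the tweezers and bottle to the right.

```bash
cat > h.py <<'E'
import numpy as np,cv2
from scipy.spatial.transform import Rotation as R
from workcell import bot,cams
def ray(d,u,v):
    f=200/np.tan(np.radians(d["fov_y"])/2)
    r=R.from_euler("xyz",d["orientation"]).apply([(u-d["cx"])/f,-(v-d["cy"])/f,-1])
    return d["origin"],r
def onz(d,u,v,z):
    o,r=ray(d,u,v);return o+r*(z-o[2])/r[2]
def proj(d,p):
    f=200/np.tan(np.radians(d["fov_y"])/2)
    c=R.from_euler("xyz",d["orientation"]).inv().apply(np.array(p)-d["origin"])
    return d["cx"]+f*c[0]/-c[2],d["cy"]-f*c[1]/-c[2]
def blobs(d,lo,hi,amin=20):
    m=cv2.inRange(cv2.cvtColor(d["color"],cv2.COLOR_RGB2HSV),lo,hi)
    n,l,s,c=cv2.connectedComponentsWithStats(m)
    return [(s[i],c[i]) for i in range(1,n) if s[i][4]>=amin]
def tri(rays):
    A=0;b=0
    for o,r in rays:
        r=r/np.linalg.norm(r);P=np.eye(3)-np.outer(r,r);A=A+P;b=b+P@o
    return np.linalg.solve(A,b)
E
python3 - <<'E'
from h import *
for n in("scene","top"):
    d=cams.get_image(n)
    for s,c in blobs(d,(20,150,150),(35,255,255)): print(n,s,c.round(1),onz(d,*c,69).round(1))
E
```

```text
scene [298 182  27   3  62] [311.2 183. ] [578.9 211.2  69. ]
scene [279 222  10   9  74] [283.6 226. ] [451.4 100.3  69. ]
scene [282 239  11   9  82] [287.1 242.9] [436.9  46.6  69. ]
top [251 186  16  28  85] [258.1 200.7] [590.3 267.1  69. ]
top [329 251  10  11  85] [333.5 255.7] [450.4 100.1  69. ]
top [353 256  10  10  86] [357.5 260.6] [435.7  46.2  69. ]
```

```bash
cat >> h.py <<'E'
def goto(x,y,z,yaw=None,p0=None,yaw0=None):
    s=bot.observe();r=R.from_euler("xyz",s["orientation"])
    u=r.inv().apply(np.array([x,y,z])-s["tcp_pos"])/40
    print("t",round(s["time_s"],2),"units",u.round(3),"dist",round(np.linalg.norm(u)*40,1),"rows",np.ceil(np.linalg.norm(u)*40/41.7))
    if yaw is not None: print("twist",round(-np.degrees(yaw-s["orientation"][2])/5,2))
E
python3 -c "
from h import *
goto(400,-330,230);goto(443.6,73.3,200,-.265)"
```

```text
t 0.2 units [ 6.976 -5.313  0.372] dist 351.1 rows 9.0
t 0.2 units [ 11.117 -14.57    1.133] dist 734.5 rows 18.0
twist 6.62
```

```bash
python3 -m creep '{"xyz":[[0.4,-0.3,0],[1.1,-0.9,0],[1.9,-1.5,0],[2.7,-2.1,0.1],[3.5,-2.7,0.1]],"twist":[0,0,0,0,0]}' 0
python3 -m creep '{"xyz":[[0.8,-0.6,0],[1.6,-1.2,0],[2.4,-1.8,0.1],[3.1,-2.6,0.1],[3.7,-3.5,0.1]],"twist":[0,0,0,0,0]}'
python3 -c "
from h import *
goto(443.6,73.3,200,-.265)"
```

```text
time_s: 0.62
tcp_pos: [300.4, -470.7, 240.6]
orientation: [-3.141, 0.0, 0.312]
force: [0.3, -0.1, -0.2]
finger_gap: 0.505
grasp_force: 0.0
time_s: 1.03
tcp_pos: [398.5, -294.3, 237.2]
orientation: [3.141, -0.001, 0.314]
force: [1.1, -0.1, 1.0]
finger_gap: 0.499
grasp_force: 0.0
t 1.03 units [ 3.907 -8.395  0.929] dist 372.2 rows 9.0
twist 6.63
```

```bash
python3 -m creep '{"xyz":[[0.5,-0.9,0.1],[0.9,-1.8,0.2],[1.3,-2.7,0.3],[1.7,-3.7,0.4],[2.1,-4.6,0.5]],"twist":[0.6,1.3,2,2.7,3.4]}'
python3 -c "
from h import *
goto(443.6,73.3,200,-.265)"
```

```text
time_s: 1.45
tcp_pos: [419.9, -93.5, 217.2]
orientation: [3.141, -0.0, 0.013]
force: [0.2, -0.5, 0.2]
finger_gap: 0.5
grasp_force: 0.0
t 1.45 units [ 0.645 -4.161  0.429] dist 169.3 rows 5.0
twist 3.18
```

```bash
python3 -m creep '{"xyz":[[0.13,-0.8,0.1],[0.26,-1.65,0.2],[0.4,-2.5,0.3],[0.52,-3.35,0.4],[0.64,-4.16,0.43]],"twist":[0.6,1.3,2,2.6,3.2]}'
python3 -m creep '{"xyz":[[0,0,0],[0,0,0],[0,0,0]],"twist":[0,0,0]}'
python3 - <<'E'
from h import *
d=cams.get_image("wrist");print(d["origin"],d["orientation"],d["fov_y"])
cv2.imwrite("pics/w1.png",d["color"][:,:,::-1])
for s,c in blobs(d,(20,150,100),(35,255,255)): print(s,c.round(1),onz(d,*c,69).round(1))
goto(443.6,73.3,85,-.265)
E
```

```text
time_s: 1.87
tcp_pos: [442.7, 73.2, 199.7]
orientation: [3.141, 0.0, -0.265]
force: [0.5, -0.4, -0.3]
finger_gap: 0.502
grasp_force: 0.0
time_s: 2.12
tcp_pos: [443.1, 70.9, 199.9]
orientation: [3.141, 0.0, -0.263]
force: [-0.5, -0.0, 0.3]
finger_gap: 0.499
grasp_force: 0.0
[515.89853532  50.46770201 329.07674065] [-3.07335737e-01 -3.20636269e-04 -1.83353746e+00] 69.31146673764847
[ 88  35   6  81 326] [90.4 77.5] [587.7 228.6  69. ]
[281 179  18  13  44] [291.4 182.6] [457.7  93.1  69. ]
[335 179  21   7  40] [344.7 181.3] [446.1  45.   69. ]
t 2.17 units [-0.008 -0.08   2.873] dist 115.0 rows 3.0
twist 0.01
```

View pics/w1.png

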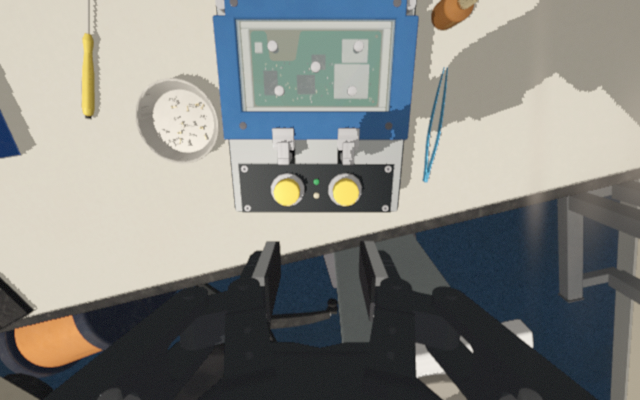

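The wrist view shows both buttons at (287,192) and (345,191) ahead of the half-open fingers, whose tips are near (268,250) and (372,250). The mask only caught the shaded rims of the buttons, so I'll widen it.

```bash
python3 - <<'E'
from h import *
d=cams.get_image("wrist");P=[]
for s,c in blobs(d,(20,80,100),(40,255,255),100):
    if 150<c[1]<230: P.append(onz(d,s[0]+s[2]/2-.5,s[1]+s[3]/2-.5,66));print(s,c.round(1),onz(d,*c,67).round(1))
s=bot.observe();r=R.from_euler("xyz",s["orientation"])
for y in(-35.5,-28,-21,21,28,35.5):
    print(y,np.round(proj(d,s["tcp_pos"]+r.apply([0,y,14])),1))
print(s["tcp_pos"])
# fingertip pixel extents: dark pixels rows 240-262
g=d["color"][:,:,:].max(2)
print(d["color"][258,225:300:3].tolist());print(d["color"][258,345:415:3].tolist())
E
```

```text
[273 178  27  29 582] [285.8 192.1] [449.8 100.5  67. ]
[332 178  27  29 584] [344.8 192.1] [435.3  46.7  67. ]
-35.5 [254.  250.3]
-28 [267.6 250.3]
-21 [280.3 250.4]
21 [356.6 250.4]
28 [369.3 250.5]
35.5 [383.  250.5]
[443.1600017   69.96103386 199.95406048]
[[223, 218, 203], [222, 216, 202], [222, 215, 202], [222, 215, 202], [221, 216, 201], [222, 216, 202], [223, 217, 202], [223, 218, 203], [95, 91, 82], [35, 36, 37], [36, 37, 40], [56, 57, 56], [113, 112, 109], [112, 112, 108], [114, 113, 109], [71, 71, 69], [29, 29, 29], [27, 25, 25], [26, 26, 27], [66, 61, 58], [76, 71, 66], [64, 61, 57], [62, 60, 58], [58, 56, 53], [62, 61, 58]]
[[82, 85, 84], [82, 86, 83], [82, 84, 83], [81, 85, 84], [82, 85, 84], [39, 38, 39], [29, 27, 28], [27, 26, 27], [69, 69, 67], [114, 113, 109], [113, 112, 108], [115, 114, 111], [53, 54, 53], [31, 34, 35], [32, 35, 36], [41, 43, 44], [83, 87, 85], [82, 85, 83], [82, 86, 82], [84, 88, 84], [81, 84, 83], [84, 87, 85], [84, 87, 85], [83, 87, 83]]
```

```bash
python3 -m creep '{"xyz":[[-0.04,-0.05,0.6],[-0.06,-0.09,1.4],[-0.06,-0.09,2.2],[-0.06,-0.09,2.7],[-0.06,-0.09,2.7]],"twist":[0,0,0,0,0]}'
python3 - <<'E'
from h import *
s=bot.observe();print(s["tcp_pos"],s["orientation"],s["force"])
goto(440.3,74.2,85,-.264)
d=cams.get_image("wrist");cv2.imwrite("pics/w2.png",cv2.resize(d["color"][150:330,200:440,::-1],None,fx=3,fy=3))
E
```

```text
time_s: 2.63
tcp_pos: [438.4, 73.3, 88.5]
orientation: [3.138, 0.008, -0.265]
force: [-0.7, -0.4, -0.9]
finger_gap: 0.505
grasp_force: 0.0
[438.40759925  73.31518141  88.47301097] [ 3.13772578  0.0079046  -0.26517092] [-0.69043888 -0.40786126 -0.87495606]
t 2.63 units [ 0.041 -0.034  0.086] dist 4.1 rows 1.0
twist -0.01
```

View pics/w2.png

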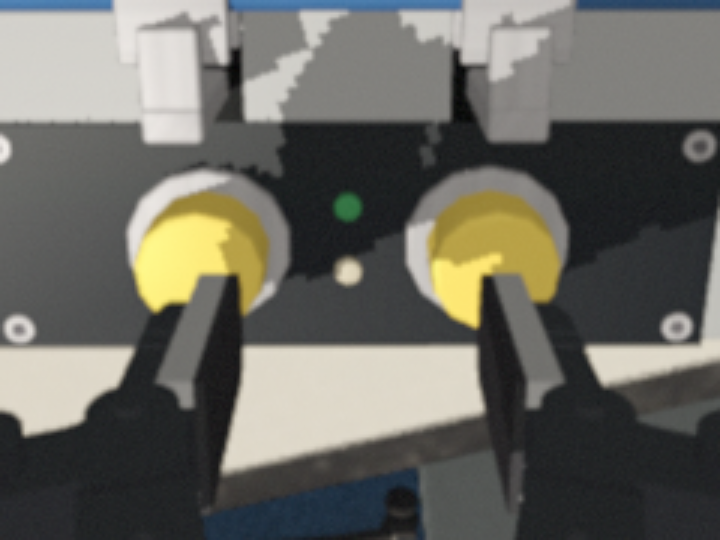

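The crop shows both fingertips over the front halves of the buttons, evenly spaced and about 2 mm too far right. I'll correct that and descend.

```bash
python3 -m creep '{"xyz":[[0.04,-0.03,0],[0.08,-0.04,0.05],[0.08,-0.04,0.1],[0.08,-0.04,0.15]],"twist":[0,0,0,0]}'
python3 -m creep '{"xyz":[[0,0,0.05],[0,0,0.1],[0,0,0.1]],"twist":[0,0,0]}'
python3 -m creep '{"xyz":[[0,0,0.05],[0,0,0.1],[0,0,0.1]],"twist":[0,0,0]}'
```

```text
time_s: 3.02
tcp_pos: [446.6, 76.3, 87.1]
orientation: [-3.141, -0.003, -0.264]
force: [0.4, 0.6, -0.1]
finger_gap: 0.5
grasp_force: 0.0
time_s: 3.27
tcp_pos: [445.1, 76.2, 81.9]
orientation: [3.141, 0.0, -0.263]
force: [0.3, 0.5, 0.8]
finger_gap: 0.502
grasp_force: 0.0
time_s: 3.52
tcp_pos: [445.4, 76.3, 78.2]
orientation: [3.141, 0.0, -0.263]
force: [-1.0, -0.1, 3.3]
finger_gap: 0.498
grasp_force: 1.9
```

```bash
python3 -m creep '{"xyz":[[0,0,-0.15],[-0.03,0.08,-0.15],[-0.03,0.08,-0.15],[-0.03,0.08,-0.05],[-0.03,0.08,-0.05]],"twist":[0,0,0,0,0]}'
python3 -m creep '{"xyz":[[0,0,0],[0,0,0.05],[0,0,0.1]],"twist":[0,0,0]}'
python3 -m creep '{"xyz":[[0,0,0.05],[0,0,0.1],[0,0,0.1]],"twist":[0,0,0]}'
python3 -c "
from h import *
goto(443.2,73.4,75,-.264)"
```

```text
time_s: 3.93
tcp_pos: [442.9, 73.2, 79.4]
orientation: [3.141, 0.001, -0.263]
force: [0.1, -0.1, -0.6]
finger_gap: 0.5
grasp_force: 0.0
time_s: 4.18
tcp_pos: [443.5, 73.6, 76.4]
orientation: [3.141, -0.0, -0.263]
force: [-1.5, -1.0, 8.2]
finger_gap: 0.498
grasp_force: 4.0
time_s: 4.43
tcp_pos: [443.6, 73.6, 74.9]
orientation: [3.139, 0.0, -0.263]
force: [-10.1, -2.0, 32.4]
finger_gap: 0.503
grasp_force: 16.2
t 4.43 units [-0.009  0.008 -0.002] dist 0.5 rows 1.0
twist 0.01
```

```bash
python3 -m creep '{"xyz":[[0,0,-0.02],[0,0,-0.02],[0,0,-0.02],[0,0,-0.02],[0,0,-0.02]],"twist":[0,0,0,0,0]}'
python3 - <<'E'
from h import *
d=cams.get_image("wrist");cv2.imwrite("pics/w3.png",d["color"][:,:,::-1])
E
```

```text
time_s: 4.85
tcp_pos: [443.6, 73.6, 75.0]
orientation: [3.14, -0.0, -0.263]
force: [-7.8, -2.2, 23.5]
finger_gap: 0.504
grasp_force: 12.0
```

View pics/w3.png

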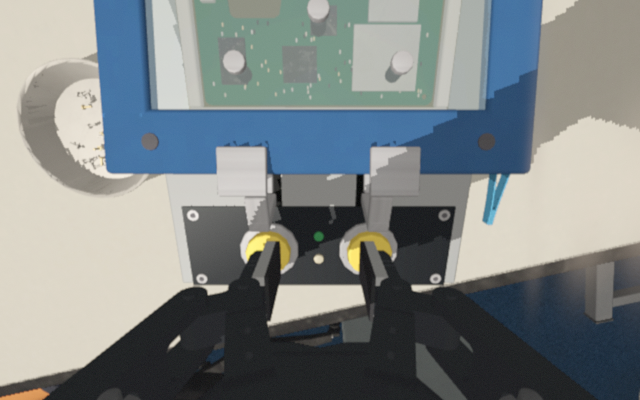

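The lid's strike plates now cover the hooks, so the lid is rising. Its front edge spans columns 108–530 at about row 172. I'll keep holding and measure the angle from that edge width.

```bash
cat >> h.py <<'E'
O=np.array([443.3,73.4,0])+108*np.array([np.cos(.264),-np.sin(.264),0])
F=R.from_euler("z",-.264)
def lidangle():
    d=cams.get_image("wrist");hsv=cv2.cvtColor(d["color"],cv2.COLOR_RGB2HSV)
    m=cv2.inRange(hsv,(100,140,40),(118,255,255));m[260:]=0
    n,l,s,c=cv2.connectedComponentsWithStats(m);i=1+np.argmax(s[1:,4])
    ys,xs=np.where(l==i);bot=ys.max()
    # bottom-left/right corners of the mask
    L=np.argmax(ys-xs*1.0);Rr=np.argmax(ys+xs*1.0)
    a=np.array([xs[L],ys[L]]);b=np.array([xs[Rr],ys[Rr]])
    th=[]
    for p,sy in((a,80),(b,-80)):   # intersect the ray with the fixture plane y=+-80
        o,r=ray(d,*p);o=F.inv().apply(o-O);r=F.inv().apply(r)
        q=o+r*(sy-o[1])/r[1];th.append((q.round(1),round(np.arctan2(q[2]-70,60-q[0]),3),round(np.hypot(q[2]-70,60-q[0]),1)))
    print(bot_time(),a,b,th);return d
def bot_time():return round(bot.observe()["time_s"],2)
E
python3 -c "from h import *;lidangle()"
python3 -m creep '{"xyz":[[0,0,0],[0,0,0],[0,0,0],[0,0,0],[0,0,0]],"twist":[0,0,0,0,0]}'
python3 -c "from h import *;lidangle()"
python3 -m creep '{"xyz":[[0,0,0],[0,0,0],[0,0,0],[0,0,0],[0,0,0]],"twist":[0,0,0,0,0]}'
python3 -c "from h import *;lidangle()"
```

```text
4.95 [105 169] [519 171] [(array([-54.6,  80. ,  97.3]), np.float64(0.234), np.float64(117.8)), (array([-56.6, -80. ,  91.1]), np.float64(0.179), np.float64(118.5))]
time_s: 5.37
tcp_pos: [443.6, 73.6, 75.0]
orientation: [3.14, -0.0, -0.263]
force: [-7.7, -1.7, 23.1]
finger_gap: 0.5
grasp_force: 12.0
5.42 [ 77 167] [520 169] [(array([-51.4,  80. , 109.5]), np.float64(0.34), np.float64(118.1)), (array([-55.7, -80. ,  91.4]), np.float64(0.183), np.float64(117.7))]
time_s: 5.83
tcp_pos: [443.6, 73.6, 75.0]
orientation: [3.14, -0.0, -0.263]
force: [-8.3, -2.3, 23.3]
finger_gap: 0.499
grasp_force: 12.0
5.88 [ 46 159] [519 165] [(array([-46.9,  80. , 119.5]), np.float64(0.433), np.float64(117.8)), (array([-54.3, -80. ,  90.3]), np.float64(0.176), np.float64(116.1))]
```

The left corner lies at radius 118 mm and 0.43 rad, well past 0.14 and clear of both hooks. I'll release straight up, then shut the fingers.

```bash
python3 -m creep '{"xyz":[[0,0,-0.15],[0,0,-0.4],[0,0,-0.9],[0,0,-1.6],[0,0,-2.2]],"twist":[0,0,0,0,0]}'
python3 -m creep '{"xyz":[[0,0,0],[0,0,0],[0,0,0],[0,0,0],[0,0,0]],"twist":[0,0,0,0,0]}' 1
python3 -m creep '{"xyz":[[0,0,0],[0,0,0],[0,0,0],[0,0,0],[0,0,0]],"twist":[0,0,0,0,0]}'
for i in 1 2 3; do python3 -m creep '{"xyz":[[0,0,0],[0,0,0],[0,0,0],[0,0,0],[0,0,0]],"twist":[0,0,0,0,0]}' >/dev/null; done
python3 - <<'E'
from h import *
d=lidangle();cv2.imwrite("pics/w4.png",d["color"][:,:,::-1])
s=bot.observe();print(s["tcp_pos"],s["force"],F.inv().apply(s["tcp_pos"]-O))
E
```

```text
time_s: 6.3
tcp_pos: [443.2, 73.7, 162.0]
orientation: [-3.141, 0.001, -0.263]
force: [0.5, -0.5, 0.9]
finger_gap: 0.501
grasp_force: 0.0
time_s: 6.72
tcp_pos: [442.5, 73.3, 159.8]
orientation: [3.141, 0.002, -0.263]
force: [0.1, -0.8, 0.2]
finger_gap: -0.002
grasp_force: 0.0
time_s: 7.13
tcp_pos: [443.4, 73.5, 160.8]
orientation: [3.141, 0.0, -0.263]
force: [0.3, -0.4, 0.1]
finger_gap: -0.001
grasp_force: 0.0
8.43 [148  99] [485 103] [(array([-29. ,  80. , 146.4]), np.float64(0.709), np.float64(117.3)), (array([-30.6, -80. , 143.9]), np.float64(0.684), np.float64(116.9))]
[443.39420474  73.52349701 160.86252172] [-0.42621467 -0.1048114  -0.07011492] [-1.07941285e+02  1.43800487e-01  1.60862522e+02]
```

View pics/w4.png

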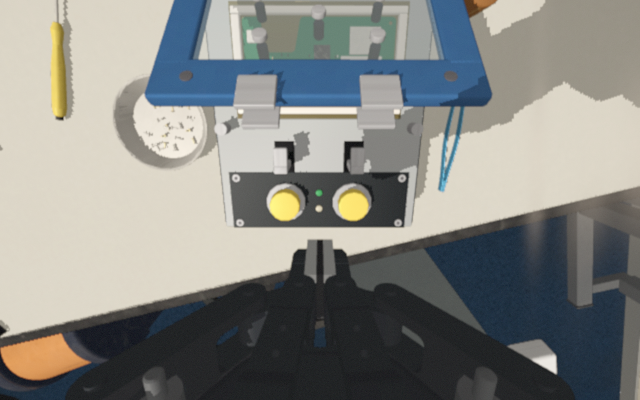

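The lid is at about 0.7 rad with both hooks and buttons back up. The shut fingers at column 320 line up with the plain edge between the strike plates (columns 280–360). I'll let the lid finish rising.

```bash
for i in 1 2 3 4 5 6 7; do python3 -m creep '{"xyz":[[0,0,0],[0,0,0],[0,0,0],[0,0,0],[0,0,0]],"twist":[0,0,0,0,0]}' >/dev/null; done
python3 -c "from h import *;lidangle()"
python3 -m creep '{"xyz":[[0,0,0],[0,0,0],[0,0,0],[0,0,0],[0,0,0]],"twist":[0,0,0,0,0]}' >/dev/null
python3 -m creep '{"xyz":[[0,0,0],[0,0,0],[0,0,0],[0,0,0],[0,0,0]],"twist":[0,0,0,0,0]}' >/dev/null
python3 -c "from h import *;lidangle()"
```

```text
11.4 [130  73] [508  70] [(array([-18.8,  80. , 156.7]), np.float64(0.833), np.float64(117.2)), (array([-17.6, -80. , 157.5]), np.float64(0.846), np.float64(116.9))]
12.28 [125  65] [510  67] [(array([-16. ,  80. , 159.1]), np.float64(0.865), np.float64(117.1)), (array([-16.5, -80. , 158.5]), np.float64(0.858), np.float64(117.0))]
```

```bash
python3 -m creep '{"xyz":[[0.3,0,0],[0.7,0,0.05],[1.1,0,0.05],[1.4,0,0.05],[1.6,0,0.05]],"twist":[0,0,0,0,0]}'
python3 -m creep '{"xyz":[[0.05,0,0],[0.1,0,0],[0.15,0,0],[0.2,0,0],[0.25,0,0]],"twist":[0,0,0,0,0]}'
python3 -m creep '{"xyz":[[0.05,0,0],[0.1,0,0],[0.15,0,0],[0.2,0,0],[0.25,0,0]],"twist":[0,0,0,0,0]}'
python3 - <<'E'
from h import *
d=lidangle();cv2.imwrite("pics/w5.png",d["color"][:,:,::-1])
s=bot.observe();print(F.inv().apply(s["tcp_pos"]-O),s["orientation"])
E
```

```text
time_s: 12.7
tcp_pos: [507.1, 56.1, 158.8]
orientation: [-3.141, -0.001, -0.264]
force: [0.2, 0.4, -0.2]
finger_gap: -0.001
grasp_force: 0.0
time_s: 13.12
tcp_pos: [514.5, 54.4, 158.9]
orientation: [3.141, 0.0, -0.263]
force: [0.6, -0.0, -0.1]
finger_gap: -0.001
grasp_force: 0.0
time_s: 13.53
tcp_pos: [523.7, 51.9, 158.8]
orientation: [3.141, 0.002, -0.263]
force: [-3.8, 0.8, 3.1]
finger_gap: 0.002
grasp_force: 2.0
13.58 [150 243] [486 244] [(array([-11.1,  80. , 163.2]), np.float64(0.92), np.float64(117.2)), (array([-11.6, -80. , 163. ]), np.float64(0.915), np.float64(117.4))]
[-24.42277979   0.22669999 158.78939058] [ 3.14114008e+00  1.81055096e-03 -2.63186054e-01]
```

View pics/w5.png

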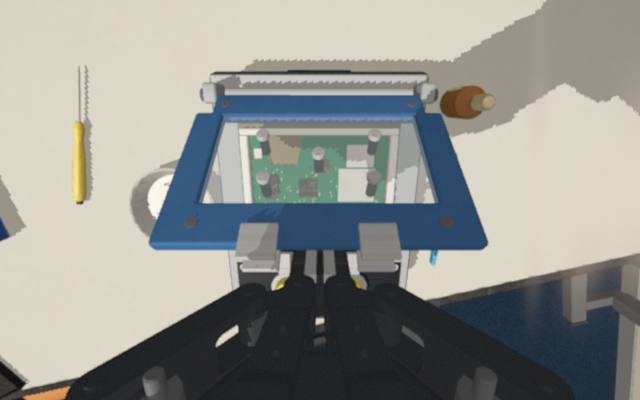

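The fingertips meet the plain edge centrally between the strike plates (around column 320, row 250), with the lid at 0.92 rad. I'll keep pushing slowly.

```bash
python3 -m creep '{"xyz":[[0.05,0,-0.01],[0.1,0,-0.02],[0.15,0,-0.03],[0.2,0,-0.04],[0.25,0,-0.05]],"twist":[0,0,0,0,0]}'
python3 -m creep '{"xyz":[[0.05,0,-0.01],[0.1,0,-0.02],[0.15,0,-0.03],[0.2,0,-0.04],[0.25,0,-0.05]],"twist":[0,0,0,0,0]}'
python3 -m creep '{"xyz":[[0.05,0,-0.01],[0.1,0,-0.02],[0.15,0,-0.03],[0.2,0,-0.04],[0.25,0,-0.05]],"twist":[0,0,0,0,0]}'
python3 - <<'E'
from h import *
d=lidangle()
s=bot.observe();print(F.inv().apply(s["tcp_pos"]-O),s["orientation"])
E
```

```text
time_s: 14.0
tcp_pos: [532.3, 49.8, 160.7]
orientation: [3.141, 0.004, -0.262]
force: [-7.0, 1.4, 4.7]
finger_gap: 0.001
grasp_force: 3.4
time_s: 14.42
tcp_pos: [542.4, 47.2, 162.8]
orientation: [3.141, 0.003, -0.262]
force: [-6.2, 1.2, 3.7]
finger_gap: -0.001
grasp_force: 2.9
time_s: 14.83
tcp_pos: [552.4, 44.5, 164.8]
orientation: [3.141, 0.003, -0.262]
force: [-4.7, 1.7, 2.9]
finger_gap: 0.0
grasp_force: 2.5
14.88 [140 257] [497 258] [(array([ 16.2,  80. , 178.7]), np.float64(1.188), np.float64(117.2)), (array([ 15.7, -80. , 178.2]), np.float64(1.182), np.float64(116.9))]
[  5.57681686   0.60037392 164.99017407] [ 3.14147144e+00  1.32449549e-03 -2.62638450e-01]
```

```bash
python3 -m creep '{"xyz":[[0.05,0,-0.01],[0.1,0,-0.02],[0.15,0,-0.03],[0.2,0,-0.04],[0.25,0,-0.05]],"twist":[0,0,0,0,0]}'
python3 -m creep '{"xyz":[[0.04,0,0],[0.08,0,0],[0.12,0,0],[0.16,0,0]],"twist":[0,0,0,0]}'
python3 -m creep '{"xyz":[[0.02,0,0],[0.04,0,0],[0.06,0,0]],"twist":[0,0,0]}'
python3 - <<'E'
from h import *
d=lidangle()
s=bot.observe();print(F.inv().apply(s["tcp_pos"]-O),s["orientation"])
E
```

```text
time_s: 15.3
tcp_pos: [562.9, 41.6, 167.0]
orientation: [3.142, 0.001, -0.263]
force: [-4.4, 0.8, 3.7]
finger_gap: 0.001
grasp_force: 2.5
time_s: 15.63
tcp_pos: [567.3, 40.2, 166.8]
orientation: [3.14, 0.005, -0.263]
force: [-12.8, 1.8, 9.4]
finger_gap: -0.002
grasp_force: 6.5
time_s: 15.88
tcp_pos: [567.4, 40.2, 166.7]
orientation: [3.139, 0.01, -0.262]
force: [-17.2, 3.4, 13.7]
finger_gap: 0.0
grasp_force: 8.6
15.93 [134 258] [502 258] [(array([ 33.5,  80. , 183.8]), np.float64(1.342), np.float64(116.9)), (array([ 33.4, -80. , 183.5]), np.float64(1.341), np.float64(116.6))]
[ 20.39074565   0.35031287 166.61133636] [ 3.13900203  0.00979127 -0.26226517]
```

The force rises with no further motion and the angle measures 1.34, so the lid is at its stop. I'll back off and check.

```bash
python3 -m creep '{"xyz":[[-0.05,0,0],[-0.15,0,0],[-0.4,0,0],[-0.9,0,0],[-1.6,0,0]],"twist":[0,0,0,0,0]}'
python3 -m creep '{"xyz":[[-0.6,0,-0.2],[-1.2,0,-0.5],[-1.5,0,-1],[-1.5,0,-1.5],[-1.5,0,-1.5]],"twist":[0,0,0,0,0]}'
python3 -m creep '{"xyz":[[0,0,0],[0,0,0],[0,0,0],[0,0,0],[0,0,0]],"twist":[0,0,0,0,0]}'
python3 - <<'E'
from h import *
a=cams.get_image("wrist")["color"];lidangle()
b=cams.get_image("top")["color"][150:300,220:440]
a=cv2.resize(a,(400,250));b=cv2.resize(b,None,fx=250/150,fy=250/150)
cv2.imwrite("pics/end.png",np.hstack([a,b])[:,:,::-1])
print(bot.observe()["qd"].round(3))
E
```

```text
time_s: 16.35
tcp_pos: [511.5, 54.7, 166.9]
orientation: [-3.14, -0.004, -0.266]
force: [-0.8, 1.2, 0.7]
finger_gap: 0.0
grasp_force: 0.0
time_s: 16.77
tcp_pos: [454.4, 71.6, 230.7]
orientation: [-3.139, -0.01, -0.263]
force: [1.2, 0.3, 0.7]
finger_gap: -0.005
grasp_force: 0.0
time_s: 17.18
tcp_pos: [451.7, 71.0, 226.0]
orientation: [3.141, 0.001, -0.263]
force: [-0.8, -0.6, 0.7]
finger_gap: 0.004
grasp_force: 0.0
17.28 [ 18 160] [ 43 156] [(array([-37.3,  80. , 278.3]), np.float64(1.134), np.float64(229.9)), (array([ -9.9, -80. , 437.8]), np.float64(1.383), np.float64(374.4))]
[-0.001 -0.004 -0.002 -0.004 -0.001  0.001 -0.001]
```

View pics/end.png

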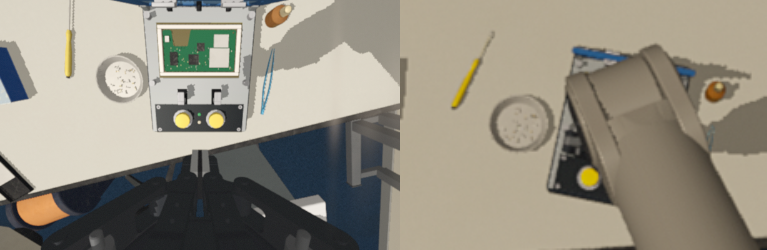

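The lid stands upright, seen as a thin blue strip at about (635,60). The board is in its nest near (200,50), and the dish, driver, bottle and tweezers haven't moved.

```bash
python3 -c "
from workcell import order
print(order.hand_in())"
```

```text
the job is handed in; nothing more can be done
None
```

I pressed both buttons together until the lid was clear of its hooks, then pushed it to its stop (measured 1.34 rad) and left it standing open, with the board in its nest and the things around it unmoved; handed in at about 17 s.

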